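# Weigh in used gold-wire spools and tip them into the reclaim tin

## Robot

A 6-joint arm with a two-finger parallel gripper is mounted at the origin on a cart in front of the work surface, level with it; the furniture and walls round the work are solid. World frame = base frame: x ahead of the robot, y to its left, z up, the work surface at z = 0. Lengths are in m, angles in rad, forces in N, time in s.
With the tool pointing down it reaches from about 0.25 to 0.725 m from the base axis. Payload 4 kg.
Tool frame: the origin (TCP) lies midway between the tips of the shut fingers; the grasp point (between the pads) lies 19 mm behind it; z points along the fingers, y is the line along which they close (so a half turn about z gives the same grasp; the last joint's range is limited). The gripper opens to 85 mm and grips with 20 to 120 N. Pads are 22 mm wide; open, the fingers measure 114 mm over their backs; the gripper's body (76 mm by 85 mm) begins 54 mm behind the grasp point. The pads swing forward as they close: fully open they stand 13 mm farther back than shut.
Start: joints at [1.126, 0.241, 0.005, 1.335, 0, 1.571], TCP at [0.215, 0.451, 0.231] pointing down, gripper open.
Joint ranges: [-2.72, 2.72], [-1.05, 1.87], [-1.09, 1.28], [-1.99, 2.15], [-1.42, 1.44], [-3.14, 3.14]. Speed limits (rad/s): [2.79, 2.79, 3.14, 3.14, 3.14, 3.14].

## Interface

Orientations are given as a unit quaternion [x, y, z, w].
In Python, from workcell import bot gives the robot as it stands. The module is installed in compiled form; this text tells all that it offers.
- The arm moves only by the tool jog_arm, never from a script. Its argument "deltas" is a list of rows, each an object with "fingers": the opening, from 0 (shut) to 1 (fully open); "delta_pos": the shift along the tool's x, y, z normalised to -1 to 1, where 1 is 300 mm, a list of three; "yaw": the turn about the tool's z normalised to -1 to 1, where 1 is pi/4 rad. A call has 1 to 12 rows; each row is the pose to reach, as a shift and turn from the pose commanded when the call began, along the tool's axes at that moment; what a row does not reach only later rows make up. A row lasts 1/10 s, in which the tool goes at most 50 mm and 8.59 degrees, less where a joint would pass 70% of its speed; a pose out of reach is approached as far as the arm can. A call with a number of a shift or a turn outside -1 to 1 is refused whole. A call with a gripper value outside its range is refused whole. The fingers move at their own pace and stop on an object; the grip force is fixed at half the most. Time passes only in rows, so rows that repeat a pose let the fingers close. It gives the time, the measured TCP pose, the force, the opening and the grip force at its end, in the units of the state.
- bot.get_obs(): the state, without advancing time (a new reading comes with each control period).
- bot.camera(name): name is "scene" or "side" or "wrist"; returns a dict with "image" (384x512x3 uint8, red, green, blue), "range_z" (384x512 float32, m along the optical axis (not along the pixel's ray), 0 where there is no reading), "fx", "fy", "cx", "cy" (pixels), "distortion" ([k1, k2, p1, p2, k3] as OpenCV has them; the pictures are not rectified), "rvec" (rotation vector, rad) and "tvec" (3), from world to camera coordinates, as OpenCV has them. Camera axes: x right, y down, z forward; pixel columns grow to the right and rows downward; lengths in m; the calibration is good to about 2 mm. A picture is of the moment at which its call begins.
- bot.job_done(): hands the job in; it is judged then, once.
The state is a dict: "clock": time; "joint_pos": joint angles; "joint_vel": joint speeds; "tau": joint torques, N m; "eef_pos": TCP position; "tool_rot": TCP orientation; "ft_force": force on the tool from outside, world axes, zero at the start; "ft_torque": the same for the moment, N m; "grip_width": finger opening in m; "grasp_force": force on a finger pad.
Only numpy, scipy, OpenCV 4.12 (cv2) and the standard library are available. Lean on these libraries where they do the work, as an engineer would, in place of code of your own. Each camera call takes 0.05 s, during which the arm holds its last target. There are 200 camera calls.

## Task

Weigh in the used gold-wire spools for reclaim: put every spool that lies on the bench into the rocker bin on the scale, then take the scanner and hold it still, square to the bar-code label on the scale's indicator and aimed at the label's middle from about 10 cm away, for three seconds to book the weight. After that pull the bin forward by its handle right to its stop so that the spools tip out into the collecting tin below. At the end every spool lies in the tin, the empty bin is swung fully back home, the scanner stands upright in the middle of its charging pad, and nothing else has been disturbed.

Things in the scene. Friction and masses are not known exactly. Their poses are not given: they have to be found in the camera images.
- station: fixed weigh-in station: grey scale 165 x 186 x 31 mm, two brackets (155 mm high, 175 mm apart outside) carrying the rocker bin, tin in front, indicator at the left. Origin on the bench straight under the bin's hinge axis, between the brackets; x to the back (away from the user), y left, z up. The hinge axis runs along y, 135 mm above the bench
- bin_handle (a point): middle of the bin's bail handle, a round steel bar 10 mm thick, 150 mm long, along y, free for 37 mm below it. Bin home: 70 mm behind and 97 mm above the hinge axis (232 mm above the bench). It swings over the top on a circle of 120 mm radius to 102 mm in front of and 62 mm above the axis at the stop. Axes are the bin's (as the station's when home)
- bin (a joint): tilt of the rocker bin in rad: 0 = fully home on its rest, 1.65 = pulled forward to its stop, mouth down over the tin. Turns with some friction (1 to 4 N at the handle, more with its load) and, empty, stays about where it is left; at home its weight and load keep it there
- bin_floor (a point): centre of the bin's flat floor (top face), 35 mm behind the hinge axis, 125 mm above the bench when home; axes turn with the bin. Open-topped steel bin, 147 mm wide inside. From this point the floor runs 35 mm back to a 65 mm high wall and 35 mm forward, then rises as a 37 degree ramp to the pouring lip, 90 mm in front of and 42 mm above this point; side walls as high as the back wall
- tin: collecting tin, open steel box fixed to the front of the station, below the bin's lip: 126 (x) x 160 (y) x 60 mm high, walls and floor 3 mm. Origin at the centre of its underside, 3 mm above the bench; axes as the station
- label (a point): centre of the white bar-code label, 46 x 30 mm, 98 mm above the bench, facing the user (the station's -x), on the front of the indicator head: a box 30 x 80 x 92 mm, from 76 to 168 mm above the bench, centred 140 mm left (+y) of the station's middle. Axes as the station
- scanner: cordless bar-code scanner, loose, 0.18 kg, 88 mm tall: round foot 62 mm across, thin neck, box-shaped head 76 long, 42 wide, 36 mm high (52 to 88 mm above its underside, 34 mm behind to 42 mm in front of the neck). Grip the flat sides of the head. Origin under the foot's centre; z up, x is the way it looks. Starts on its charging pad, looking roughly away from the user
- scan_window (a point): centre of the scanner's dark reading window, on the front end of its head, 42 mm ahead of and 70 mm above the scanner's origin; axes as the scanner, x is the line of sight
- console_right: white joystick console of the tester, fixed on the bench: 206 mm (x) x 118 mm (y), body 56 mm high, joystick in its middle up to 116 mm; origin at the centre of its underside
- charging_pad: round black charging pad, 92 mm across, 8 mm high, fixed on the bench, top face flat; origin at the centre of its underside
- spool_0: used spool of gold bonding wire, lying flat on the bench, loose, 45 g: 50 mm across, 25 mm high, to be taken across the flanges at any angle. Origin at the centre of the underside, z along the spool's axis. Three or four such spools are present
- spool_1: used spool of gold bonding wire, lying flat on the bench, loose, 45 g: 50 mm across, 25 mm high, to be taken across the flanges at any angle. Origin at the centre of the underside, z along the spool's axis. Three or four such spools are present
- spool_2: used spool of gold bonding wire, lying flat on the bench, loose, 45 g: 50 mm across, 25 mm high, to be taken across the flanges at any angle. Origin at the centre of the underside, z along the spool's axis. Three or four such spools are present
- spool_3: used spool of gold bonding wire, lying flat on the bench, loose, 45 g: 50 mm across, 25 mm high, to be taken across the flanges at any angle. Origin at the centre of the underside, z along the spool's axis. Three or four such spools are present
- loupe: bystander, loose: black measuring loupe, 39 mm across, 40 mm tall; origin at the centre of its underside
- tweezers: bystander, loose: fine metal tweezers lying, 126 mm long, 15 mm wide, 10 mm high; origin at the centre of its underside
- marker: bystander, loose: felt marker lying, 126 mm long, 14 mm thick; origin at the centre of its underside

How it is judged:
By the outcome, as a careful person would: the job done as asked, in the order asked, and still so for the second after the job is handed in, with the robot touching nothing.
Of spool_0, spool_1, spool_2, spool_3 only 3 to 4 are there at a start; the rules pass over those that are not, and their reading is None.
At some moment in a run one of spool_0, spool_1, spool_2, spool_3 may be knocked a few centimetres aside while the robot is not near it.
It also fails if it takes over 210 s, if anything falls off the work surface, if the arm or the gripper's body presses on something with over 40 N, if the wrist force passes 120 N, or if a joint passes its speed limit or range.

## Working session

There is one attempt and no reset: what is moved stays moved. The work goes in short steps, Python scripts to look and compute and a tool call to move; the robot and the scene stay as the last step left them, time stands still between calls to the robot, and variables do not carry over. Pictures are saved under pics/ and viewed, at most 14 in all, crops included, and the job is handed in when it is done.

Besides the shell and the picture viewer there is one more tool, called after "Call:" as name(argument=value, ...) on one line, values as JSON. jog_arm: Moves the arm, as the interface text tells. Scaled input: -1 to 1 covers 300 mm each way for a shift and pi/4 rad each way for a turn. Its arguments: {"type":"object","properties":{"deltas":{"type":"array","items":{"type":"object","properties":{"fingers":{"type":"number"},"delta_pos":{"type":"array","items":{"type":"number"}},"yaw":{"type":"number"}}}}},"required":["deltas"]}

```bash
mkdir -p pics; cat > h.py <<'E'
import numpy as np, cv2, sys
from workcell import bot
from scipy.spatial.transform import Rotation as R
def cam(n):
    c=bot.camera(n); c['K']=np.array([[c['fx'],0,c['cx']],[0,c['fy'],c['cy']],[0,0,1.]]); c['D']=np.array(c['distortion'],float)
    c['R']=cv2.Rodrigues(np.array(c['rvec'],float))[0]; c['t']=np.array(c['tvec'],float); return c
def save(c,f): cv2.imwrite('pics/'+f,c['image'][:,:,::-1])
def cloud(c):
    H,W=c['range_z'].shape; u,v=np.meshgrid(np.arange(W),np.arange(H))
    p=cv2.undistortPoints(np.stack([u,v],-1).reshape(-1,1,2).astype(np.float64),c['K'],c['D']).reshape(H,W,2)
    z=c['range_z'].astype(float); P=np.dstack([p*z[...,None],z])
    P=(P-c['t'])@c['R']; P[z<=0]=np.nan; return P
def state():
    o=bot.get_obs(); print({k:np.round(o[k],4) for k in ('clock','eef_pos','tool_rot','ft_force','grip_width','grasp_force')}); return o
def go(p,yaw=0,o=None):
    "row deltas for world target TCP p (tool frame now)"
    o=o or bot.get_obs(); r=R.from_quat(o['tool_rot'])
    return np.round(r.inv().apply(np.array(p)-o['eef_pos'])/.3,4)
E
python3 - <<'E'
from h import *
o=state(); print(R.from_quat(o['tool_rot']).as_matrix().round(3))
A=[]
for n in ('scene','side'):
    c=cam(n); A.append(c['image']); np.savez(n+'.npz',P=cloud(c),im=c['image']); print(n,(-c['R'].T@c['t']).round(3)); save(c,n+'0.png')
E
```

```text
{'clock': np.float64(0.0), 'eef_pos': array([0.2149, 0.4508, 0.2304]), 'tool_rot': array([ 2.206e-01,  9.754e-01, -1.100e-03, -2.000e-04]), 'ft_force': array([ 0.5379,  0.1971, -0.4782]), 'grip_width': np.float64(0.0854), 'grasp_force': np.float64(0.0)}
[[-0.903  0.43  -0.001]
 [ 0.43   0.903 -0.002]
 [-0.    -0.002 -1.   ]]
scene [-0.014 -0.438  0.856]
side [0.042 1.04  0.606]
```

View pics/scene0.png

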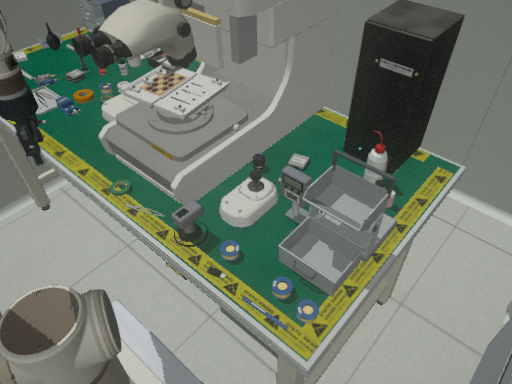

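View pics/side0.png

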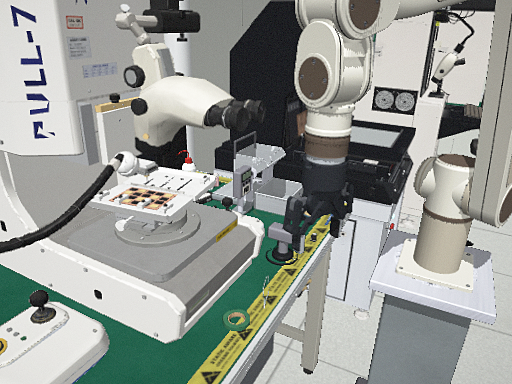

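The scene picture shows three spools at about (230,250), (282,288) and (308,310). The scanner is at (187,222), the bin at (345,195), the tin at (322,250), the indicator at (293,185) and a marker at (265,312). The side view shows only the left part of the bench and the gripper. I'll enlarge the scene and measure these.

```bash
python3 - <<'E'
from h import *
d=np.load('scene.npz'); P=d['P']; im=d['im']
cv2.imwrite('pics/crop1.png',cv2.resize(im[140:340,130:410],None,fx=2.8,fy=2.8,interpolation=cv2.INTER_CUBIC)[:,:,::-1])
for n,(u,v) in dict(s0=(230,247),s1=(282,285),s2=(308,307),blk=(217,273),scan=(187,212),tweez=(150,210),mark=(265,312),handle=(362,163),handleL=(337,153),handleR=(392,178),label=(291,184),lab2=(293,190),tinFL=(282,249),tinFR=(328,288),tinBR=(366,254),tape=(120,187),bench=(250,275)).items(): print(n,P[v,u].round(3))
# bodies with spool top height
m=(abs(P[...,2]-.025)<.006)&(P[...,0]>.1); 
n,l,s,c=cv2.connectedComponentsWithStats(m.astype(np.uint8))
for i in range(1,n):
    if s[i,4]>60: q=P[l==i]; print(s[i],c[i].round(),np.nanmin(q,0).round(3),np.nanmax(q,0).round(3))
E
```

```text
s0 [0.421 0.049 0.022]
s1 [ 0.419 -0.122  0.024]
s2 [ 0.413 -0.202  0.023]
blk [0.349 0.025 0.01 ]
scan [0.389 0.162 0.099]
tweez [0.375 0.32  0.008]
mark [ 0.346 -0.132  0.01 ]
handle [ 0.682 -0.139  0.239]
handleL [ 0.68  -0.072  0.235]
handleR [ 0.684 -0.214  0.235]
label [0.603 0.002 0.142]
lab2 [ 0.604 -0.006  0.125]
tinFL [ 0.477 -0.074  0.062]
tinFR [ 0.481 -0.209  0.028]
tinBR [ 0.618 -0.227  0.034]
tape [0.378 0.468 0.004]
bench [ 0.399 -0.038  0.006]
[339   5  35  13  83] [355.  11.] [1.931 0.524 0.019] [1.959 0.727 0.031]
[50 17 33 14 91] [66. 24.] [0.801 1.607 0.019] [0.978 1.636 0.031]
[  7  29  41  15 112] [28. 36.] [0.6   1.609 0.019] [0.789 1.632 0.031]
[456  40  56  17 165] [485.  48.] [ 1.934 -0.145  0.019] [1.96  0.092 0.031]
[ 66  69  20  11 106] [75. 74.] [0.614 1.108 0.019] [0.676 1.173 0.031]
[99 83 13  8 79] [105.  86.] [0.645 0.941 0.019] [0.692 0.999 0.031]
[ 73  89  20  11 137] [83. 94.] [0.548 0.95  0.019] [0.618 1.027 0.027]
[256 103  70  51 183] [291. 129.] [0.74  0.238 0.019] [1.128 0.246 0.031]
[ 65 104  16  10  67] [ 73. 109.] [0.48  0.891 0.019] [0.519 0.95  0.031]
[385 145  36  30  73] [402. 163.] [ 0.935 -0.132  0.019] [ 1.119 -0.107  0.03 ]
[193 155  61  46 186] [223. 179.] [0.471 0.238 0.019] [0.727 0.246 0.031]
[116 156  60  44 144] [146. 178.] [0.439 0.285 0.019] [0.443 0.568 0.031]
[219 193  59  33 228] [249. 214.] [0.481 0.062 0.019] [0.647 0.164 0.031]
[313 220  85  73 289] [361. 257.] [ 0.479 -0.234  0.019] [ 0.774 -0.167  0.031]
[178 224  22  16 161] [190. 232.] [0.363 0.142 0.019] [0.417 0.192 0.03 ]
[286 226  70  31 207] [322. 240.] [ 0.507 -0.207  0.019] [ 0.605 -0.062  0.031]
[220 240  20  17 257] [230. 248.] [0.39  0.021 0.02 ] [0.441 0.07  0.03 ]
[271 276  22  20 322] [282. 285.] [ 0.392 -0.148  0.019] [ 0.443 -0.098  0.031]
[296 299  23  21 372] [307. 309.] [ 0.382 -0.228  0.019] [ 0.431 -0.179  0.031]
```

View pics/crop1.png

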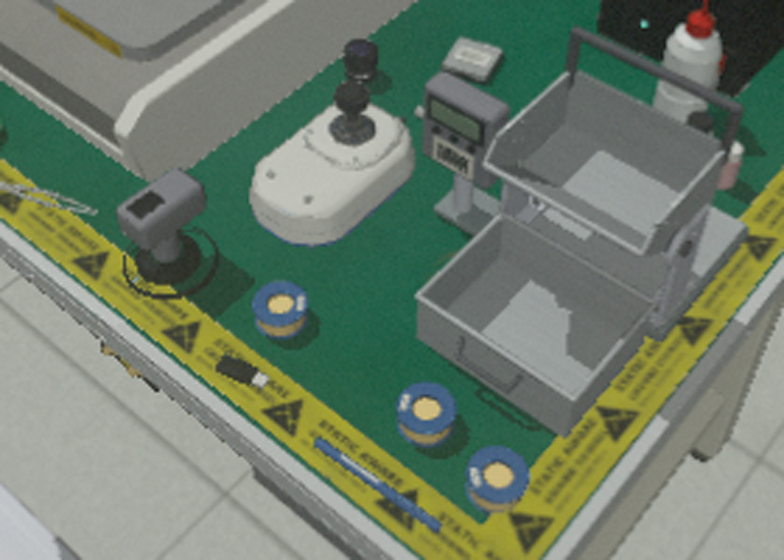

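The crop shows the scanner looking away from the user, with a dark display on its top at crop (150,205). The loupe stands behind the console at crop (360,60), the label is at crop (452,158), and the marker lies in front of the tin. Next I'll get the station yaw, the scanner head and the label precisely.

```bash
python3 - <<'E'
from h import *
P=np.load('scene.npz')['P']; X,Y,Z=P[...,0],P[...,1],P[...,2]
def box(m,n):
    q=P[m]; r=cv2.minAreaRect(q[:,:2].astype(np.float32)*1000); print(n,m.sum(),np.round(r[0],1),np.round(r[1],1),round(r[2],2),'z',np.median(q[:,2]).round(4))
    return q
box((abs(Z-.096)<.004)&(X>.3)&(X<.46)&(Y>.08)&(Y<.25),'scantop')
q=box((Z>.226)&(Z<.26)&(X>.62)&(X<.75)&(Y>-.25)&(Y<-.04),'handle')
print('slope dx/dy',np.polyfit(q[:,1],q[:,0],1))
box((abs(Z-.063)<.003)&(X>.45)&(X<.64)&(Y>-.25)&(Y<-.04),'tinrim')
q=box((abs(Z-.1)<.03)&(Z>.08)&(X>.57)&(X<.62)&(Y>-.04)&(Y<.05),'indfront'); print(np.polyfit(q[:,1],q[:,0],1))
box((abs(Z-.168)<.003)&(X>.57)&(X<.66)&(Y>-.07)&(Y<.07),'indtop')
box((abs(Z-.008)<.003)&(X>.3)&(X<.46)&(Y>.08)&(Y<.25),'pad')
box((abs(Z-.19)<.003)&(X>.53)&(X<.75)&(Y>-.25)&(Y<-.04),'binrim')
box((abs(Z-.125)<.003)&(X>.6)&(X<.72)&(Y>-.21)&(Y<-.07),'binfloor')
E
```

```text
scantop 364 [404.  199.2] [116.5  79.6] 72.29 z 0.0969
handle 311 [ 681.6 -141.3] [161.4  12.6] 89.65 z 0.2366
slope dx/dy [-0.01188376  0.67962237]
tinrim 298 [ 556. -140.] [174.9 161. ] 89.46 z 0.0644
indfront 308 [604.4  -2.5] [11.9 76. ] 4.64 z 0.1062
[-0.01211099  0.6040686 ]
indtop 261 [613.7 -15.3] [ 78.2 106.1] 1.43 z 0.1688
pad 618 [383.4 164.8] [169.8 152.7] 89.73 z 0.006
binrim 297 [ 630.3 -141.8] [157.6 118.7] 88.97 z 0.1905
binfloor 907 [ 649.8 -132.8] [ 73.5 125.7] 0.02 z 0.1265
```

Call:
jog_arm(deltas=[{"delta_pos":[-0.6,-0.47,0.05],"yaw":-0.58,"fingers":0.8},{"delta_pos":[-0.6,-0.47,0.05],"yaw":-0.58,"fingers":0.8},{"delta_pos":[-0.6,-0.47,0.05],"yaw":-0.58,"fingers":0.8},{"delta_pos":[-0.6,-0.47,0.05],"yaw":-0.58,"fingers":0.8},{"delta_pos":[-0.6,-0.47,0.05],"yaw":-0.58,"fingers":0.8}])

```text
clock: 0.6
eef_pos: [0.3171, 0.2445, 0.2158]
tool_rot: [-0.006, 1.0, -0.0, -0.0]
ft_force: [1.3, -0.0, -0.5]
grip_width: 0.0682
grasp_force: 0.0
```

Call:
jog_arm(deltas=[{"delta_pos":[-0.33,-0.66,0.05],"yaw":0,"fingers":0.8},{"delta_pos":[-0.33,-0.66,0.05],"yaw":0,"fingers":0.8},{"delta_pos":[-0.33,-0.66,0.05],"yaw":0,"fingers":0.8},{"delta_pos":[-0.33,-0.66,0.05],"yaw":0,"fingers":0.8},{"delta_pos":[-0.33,-0.66,0.05],"yaw":0,"fingers":0.8},{"delta_pos":[-0.33,-0.66,0.05],"yaw":0,"fingers":0.8}])

```text
clock: 1.2
eef_pos: [0.4187, 0.0472, 0.2006]
tool_rot: [-0.003, 1.0, -0.0, -0.0]
ft_force: [-0.2, 0.3, -0.0]
grip_width: 0.0683
grasp_force: 0.0
```

```bash
cat > spool.py <<'E'
from h import *
import sys
o=state(); c=cam(sys.argv[1]); save(c,sys.argv[2]); P=cloud(c)
m=(abs(P[...,2]-.025)<.006)&(P[...,0]>.25)&(P[...,0]<.8)&(abs(P[...,1])<.4)
n,l,s,ce=cv2.connectedComponentsWithStats(m.astype(np.uint8))
for i in range(1,n):
    if s[i,4]>100:
        q=P[l==i]; a,b=np.nanpercentile(q,1,axis=0),np.nanpercentile(q,99,axis=0)
        if max((b-a)[:2])<.08: print(ce[i].round(),s[i,4],'ctr',((a+b)/2).round(4),'size',(b-a).round(3))
E
python3 spool.py wrist w1.png
```

```text
{'clock': np.float64(1.2), 'eef_pos': array([0.4187, 0.0472, 0.2006]), 'tool_rot': array([-2.6e-03,  1.0e+00, -3.0e-04, -5.0e-04]), 'ft_force': array([-0.2442,  0.3325, -0.0107]), 'grip_width': np.float64(0.0683), 'grasp_force': np.float64(0.0)}
[365. 144.] 714 ctr [0.3916 0.1568 0.0217] size [0.051 0.024 0.005]
[ 21. 160.] 1577 ctr [ 0.4069 -0.2039  0.0236] size [0.047 0.047 0.007]
[ 93. 169.] 1748 ctr [ 0.4171 -0.1228  0.0238] size [0.048 0.047 0.007]
[256. 168.] 1896 ctr [0.4163 0.046  0.024 ] size [0.047 0.046 0.007]
[ 33. 225.] 120 ctr [ 0.4807 -0.2032  0.025 ] size [0.002 0.037 0.011]
[ 77. 226.] 182 ctr [ 0.4806 -0.1515  0.025 ] size [0.002 0.053 0.012]
[137. 229.] 296 ctr [ 0.493  -0.0908  0.0251] size [0.028 0.059 0.011]
[217. 333.] 109 ctr [ 0.6204 -0.0009  0.0249] size [0.01  0.018 0.012]
[404. 368.] 170 ctr [0.6808 0.2412 0.025 ] size [0.058 0.002 0.012]
```

View pics/w1.png

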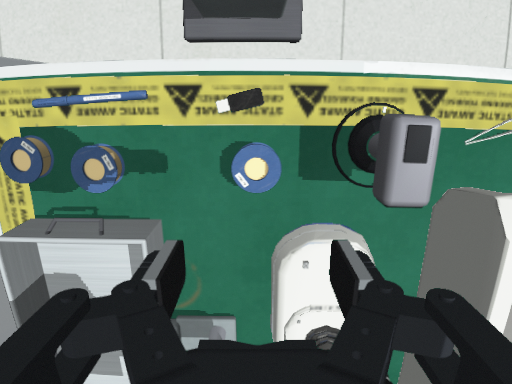

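The wrist view shows three spools, at (22,160), (97,168) and (256,168), with the scanner on the right at (405,160) and the marker and a USB stick on the yellow tape. No fourth spool is visible. I'm taking the nearest spool first.

Call:
jog_arm(deltas=[{"delta_pos":[0.008,-0.004,0.2],"yaw":0,"fingers":0.8},{"delta_pos":[0.008,-0.004,0.4],"yaw":0,"fingers":0.8},{"delta_pos":[0.008,-0.004,0.56],"yaw":0,"fingers":0.8},{"delta_pos":[0.008,-0.004,0.65],"yaw":0,"fingers":0.8},{"delta_pos":[0.008,-0.004,0.65],"yaw":0,"fingers":0.8},{"delta_pos":[0.008,-0.004,0.65],"yaw":0,"fingers":0.4},{"delta_pos":[0.008,-0.004,0.65],"yaw":0,"fingers":0.3},{"delta_pos":[0.008,-0.004,0.65],"yaw":0,"fingers":0.3},{"delta_pos":[0.008,-0.004,0.65],"yaw":0,"fingers":0.3}])

```text
clock: 2.15
eef_pos: [0.4177, 0.0488, 0.0083]
tool_rot: [-0.005, 1.0, 0.0, 0.002]
ft_force: [-0.3, -0.5, -0.9]
grip_width: 0.0476
grasp_force: 61.6
```

Call:
jog_arm(deltas=[{"delta_pos":[0,0,-0.17],"fingers":0.3},{"delta_pos":[0,0,-0.33],"fingers":0.3},{"delta_pos":[0,0,-0.5],"fingers":0.3},{"delta_pos":[-0.1,-0.08,-0.65],"fingers":0.3},{"delta_pos":[-0.2,-0.15,-0.77],"fingers":0.3},{"delta_pos":[-0.33,-0.25,-0.77],"fingers":0.3},{"delta_pos":[-0.45,-0.35,-0.77],"fingers":0.3},{"delta_pos":[-0.58,-0.45,-0.77],"fingers":0.3},{"delta_pos":[-0.72,-0.55,-0.77],"fingers":0.3},{"delta_pos":[-0.72,-0.55,-0.77],"fingers":0.3},{"delta_pos":[-0.72,-0.55,-0.77],"fingers":0.3}])

```text
invalid input at $.deltas[0]: expected keys fingers, delta_pos, yaw
```

Call:
jog_arm(deltas=[{"delta_pos":[0,0,-0.17],"yaw":0,"fingers":0.3},{"delta_pos":[0,0,-0.33],"yaw":0,"fingers":0.3},{"delta_pos":[0,0,-0.5],"yaw":0,"fingers":0.3},{"delta_pos":[-0.1,-0.08,-0.65],"yaw":0,"fingers":0.3},{"delta_pos":[-0.2,-0.15,-0.77],"yaw":0,"fingers":0.3},{"delta_pos":[-0.33,-0.25,-0.77],"yaw":0,"fingers":0.3},{"delta_pos":[-0.45,-0.35,-0.77],"yaw":0,"fingers":0.3},{"delta_pos":[-0.58,-0.45,-0.77],"yaw":0,"fingers":0.3},{"delta_pos":[-0.72,-0.55,-0.77],"yaw":0,"fingers":0.3},{"delta_pos":[-0.72,-0.55,-0.77],"yaw":0,"fingers":0.3},{"delta_pos":[-0.72,-0.55,-0.77],"yaw":0,"fingers":0.3}])

```text
clock: 3.25
eef_pos: [0.6339, -0.1153, 0.2362]
tool_rot: [-0.004, 1.0, 0.0, -0.001]
ft_force: [0.1, 0.4, 0.2]
grip_width: 0.0479
grasp_force: 62.2
```

Call:
jog_arm(deltas=[{"delta_pos":[0,0,0.13],"yaw":0,"fingers":0.3},{"delta_pos":[0,0,0.24],"yaw":0,"fingers":0.3},{"delta_pos":[0,0,0.24],"yaw":0,"fingers":0.3},{"delta_pos":[0,0,0.24],"yaw":0,"fingers":0.68},{"delta_pos":[0,0,0.24],"yaw":0,"fingers":0.68},{"delta_pos":[0,0,0.24],"yaw":0,"fingers":0.68},{"delta_pos":[0,0,0.1],"yaw":0,"fingers":0.68},{"delta_pos":[0,0,0],"yaw":0,"fingers":0.68}])

```text
clock: 4.05
eef_pos: [0.6337, -0.1142, 0.2402]
tool_rot: [-0.005, 1.0, -0.0, 0.001]
ft_force: [-0.2, -0.6, 1.4]
grip_width: 0.058
grasp_force: 0.0
```

```bash
python3 spool.py scene s2.png
```

```text
{'clock': np.float64(4.05), 'eef_pos': array([ 0.6337, -0.1142,  0.2402]), 'tool_rot': array([-5.4e-03,  1.0e+00, -2.0e-04,  1.1e-03]), 'ft_force': array([-0.2129, -0.5643,  1.3634]), 'grip_width': np.float64(0.058), 'grasp_force': np.float64(0.0)}
[190. 232.] 164 ctr [0.3902 0.168  0.0246] size [0.053 0.048 0.011]
[282. 286.] 323 ctr [ 0.4175 -0.123   0.0245] size [0.048 0.047 0.01 ]
[307. 309.] 369 ctr [ 0.4067 -0.204   0.0249] size [0.046 0.047 0.009]
```

Call:
jog_arm(deltas=[{"delta_pos":[0.16,-0.01,0],"yaw":0,"fingers":0.75},{"delta_pos":[0.33,-0.02,0],"yaw":0,"fingers":0.75},{"delta_pos":[0.5,-0.03,0.0],"yaw":0,"fingers":0.75},{"delta_pos":[0.65,-0.03,0.1],"yaw":0,"fingers":0.75},{"delta_pos":[0.72,-0.03,0.25],"yaw":0,"fingers":0.75},{"delta_pos":[0.72,-0.03,0.4],"yaw":0,"fingers":0.75},{"delta_pos":[0.72,-0.03,0.5],"yaw":0,"fingers":0.75},{"delta_pos":[0.72,-0.03,0.5],"yaw":0,"fingers":0.75}])

```text
clock: 4.9
eef_pos: [0.4147, -0.1248, 0.0851]
tool_rot: [-0.005, 1.0, 0.001, -0.003]
ft_force: [-0.1, -0.0, 1.2]
grip_width: 0.0638
grasp_force: 0.0
```

```bash
python3 spool.py wrist w2.png
```

```text
{'clock': np.float64(4.9), 'eef_pos': array([ 0.4147, -0.1248,  0.0851]), 'tool_rot': array([-5.2e-03,  1.0e+00,  9.0e-04, -2.8e-03]), 'ft_force': array([-0.1222, -0.0314,  1.191 ]), 'grip_width': np.float64(0.0638), 'grasp_force': np.float64(0.0)}
[138. 195.] 4213 ctr [ 0.4068 -0.2045  0.0238] size [0.047 0.047 0.006]
[259. 211.] 4159 ctr [ 0.4174 -0.1233  0.0239] size [0.047 0.047 0.006]
[300. 293.] 528 ctr [ 0.4801 -0.0919  0.025 ] size [0.002 0.041 0.012]
[230. 295.] 467 ctr [ 0.4806 -0.1438  0.0268] size [0.002 0.051 0.008]
[500. 315.] 433 ctr [0.5054 0.0752 0.025 ] size [0.022 0.015 0.012]
```

Call:
jog_arm(deltas=[{"delta_pos":[-0.01,0.005,0.15],"yaw":0,"fingers":0.75},{"delta_pos":[-0.01,0.005,0.26],"yaw":0,"fingers":0.75},{"delta_pos":[-0.01,0.005,0.26],"yaw":0,"fingers":0.75},{"delta_pos":[-0.01,0.005,0.26],"yaw":0,"fingers":0.3},{"delta_pos":[-0.01,0.005,0.26],"yaw":0,"fingers":0.3},{"delta_pos":[-0.01,0.005,0.26],"yaw":0,"fingers":0.3},{"delta_pos":[-0.01,0.005,0.26],"yaw":0,"fingers":0.3},{"delta_pos":[-0.01,0.0,0.1],"yaw":0,"fingers":0.3},{"delta_pos":[-0.01,0.0,-0.06],"yaw":0,"fingers":0.3},{"delta_pos":[-0.01,0.0,-0.22],"yaw":0,"fingers":0.3},{"delta_pos":[-0.1,-0.05,-0.38],"yaw":0,"fingers":0.3},{"delta_pos":[-0.2,-0.1,-0.5],"yaw":0,"fingers":0.3}])

```text
clock: 6.15
eef_pos: [0.4744, -0.1532, 0.2373]
tool_rot: [-0.006, 1.0, -0.001, 0.002]
ft_force: [1.3, -0.9, 0.3]
grip_width: 0.0478
grasp_force: 62.3
```

Call:
jog_arm(deltas=[{"delta_pos":[-0.16,-0.02,0],"yaw":0,"fingers":0.3},{"delta_pos":[-0.32,-0.04,0],"yaw":0,"fingers":0.3},{"delta_pos":[-0.45,-0.05,0],"yaw":0,"fingers":0.3},{"delta_pos":[-0.53,-0.05,0],"yaw":0,"fingers":0.3},{"delta_pos":[-0.53,-0.05,0.1],"yaw":0,"fingers":0.3},{"delta_pos":[-0.53,-0.05,0.22],"yaw":0,"fingers":0.3},{"delta_pos":[-0.53,-0.05,0.22],"yaw":0,"fingers":0.3},{"delta_pos":[-0.53,-0.05,0.22],"yaw":0,"fingers":0.68},{"delta_pos":[-0.53,-0.05,0.22],"yaw":0,"fingers":0.68},{"delta_pos":[-0.53,-0.05,0.22],"yaw":0,"fingers":0.68},{"delta_pos":[-0.53,-0.05,0.1],"yaw":0,"fingers":0.68},{"delta_pos":[-0.53,-0.05,0],"yaw":0,"fingers":0.68}])

```text
clock: 7.35
eef_pos: [0.6333, -0.1664, 0.2351]
tool_rot: [-0.005, 1.0, -0.0, 0.001]
ft_force: [1.1, 0.1, 0.4]
grip_width: 0.0581
grasp_force: 0.0
```

```bash
python3 spool.py scene s3.png
```

```text
{'clock': np.float64(7.35), 'eef_pos': array([ 0.6333, -0.1664,  0.2351]), 'tool_rot': array([-5.3e-03,  1.0e+00, -2.0e-04,  7.0e-04]), 'ft_force': array([1.0608, 0.0714, 0.4149]), 'grip_width': np.float64(0.0581), 'grasp_force': np.float64(0.0)}
[190. 232.] 168 ctr [0.39   0.1678 0.0245] size [0.052 0.047 0.011]
[307. 309.] 371 ctr [ 0.4068 -0.2041  0.025 ] size [0.047 0.047 0.009]
```

Call:
jog_arm(deltas=[{"delta_pos":[0.16,-0.02,0],"yaw":0,"fingers":0.75},{"delta_pos":[0.33,-0.05,0],"yaw":0,"fingers":0.75},{"delta_pos":[0.5,-0.08,0.0],"yaw":0,"fingers":0.75},{"delta_pos":[0.65,-0.11,0.1],"yaw":0,"fingers":0.75},{"delta_pos":[0.755,-0.127,0.25],"yaw":0,"fingers":0.75},{"delta_pos":[0.755,-0.127,0.4],"yaw":0,"fingers":0.75},{"delta_pos":[0.755,-0.127,0.5],"yaw":0,"fingers":0.75},{"delta_pos":[0.755,-0.127,0.5],"yaw":0,"fingers":0.75}])

```text
clock: 8.2
eef_pos: [0.404, -0.2056, 0.0802]
tool_rot: [-0.005, 1.0, 0.002, -0.003]
ft_force: [0.0, 0.5, 0.6]
grip_width: 0.0639
grasp_force: 0.0
```

```bash
python3 spool.py wrist w3.png
```

```text
{'clock': np.float64(8.2), 'eef_pos': array([ 0.404 , -0.2056,  0.0802]), 'tool_rot': array([-0.005 ,  1.    ,  0.0016, -0.003 ]), 'ft_force': array([0.0182, 0.5397, 0.6267]), 'grip_width': np.float64(0.0639), 'grasp_force': np.float64(0.0)}
[258. 215.] 4333 ctr [ 0.4072 -0.2049  0.0239] size [0.047 0.047 0.006]
[270. 310.] 730 ctr [ 0.4806 -0.1955  0.025 ] size [0.002 0.053 0.012]
[324. 312.] 135 ctr [ 0.4807 -0.156   0.0276] size [0.002 0.017 0.007]
```

Call:
jog_arm(deltas=[{"delta_pos":[-0.01,0.003,0.13],"yaw":0,"fingers":0.75},{"delta_pos":[-0.01,0.003,0.245],"yaw":0,"fingers":0.75},{"delta_pos":[-0.01,0.003,0.245],"yaw":0,"fingers":0.75},{"delta_pos":[-0.01,0.003,0.245],"yaw":0,"fingers":0.3},{"delta_pos":[-0.01,0.003,0.245],"yaw":0,"fingers":0.3},{"delta_pos":[-0.01,0.003,0.245],"yaw":0,"fingers":0.3},{"delta_pos":[-0.01,0.003,0.245],"yaw":0,"fingers":0.3},{"delta_pos":[-0.01,0.0,0.09],"yaw":0,"fingers":0.3},{"delta_pos":[-0.01,0.0,-0.07],"yaw":0,"fingers":0.3},{"delta_pos":[-0.01,0.0,-0.23],"yaw":0,"fingers":0.3},{"delta_pos":[-0.1,0.05,-0.38],"yaw":0,"fingers":0.3},{"delta_pos":[-0.2,0.1,-0.52],"yaw":0,"fingers":0.3}])

```text
clock: 9.45
eef_pos: [0.4626, -0.1788, 0.2364]
tool_rot: [-0.004, 1.0, -0.001, 0.002]
ft_force: [1.0, -1.0, -0.8]
grip_width: 0.0472
grasp_force: 62.3
```

```bash
python3 - <<'E'
from h import *
c=cam('scene');im=c['image']
cv2.imwrite('pics/crop4.png',cv2.resize(im[120:340,130:410],None,fx=2.6,fy=2.6,interpolation=cv2.INTER_CUBIC)[:,:,::-1])
E
```

```text
(no output)
```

View pics/crop4.png

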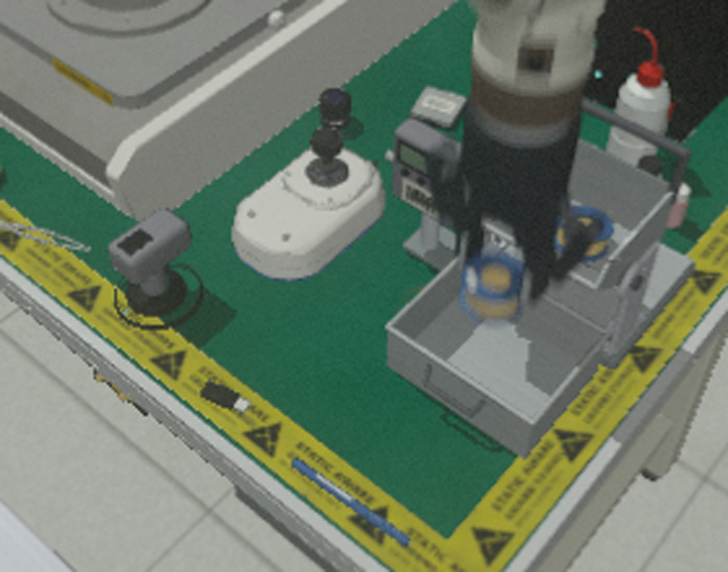

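The spool in the gripper is at crop (495,285), and one placed spool is visible in the bin at (585,235). Nothing else has been disturbed.

Call:
jog_arm(deltas=[{"delta_pos":[-0.16,0.04,0],"yaw":0,"fingers":0.3},{"delta_pos":[-0.32,0.08,0],"yaw":0,"fingers":0.3},{"delta_pos":[-0.45,0.125,0],"yaw":0,"fingers":0.3},{"delta_pos":[-0.54,0.125,0],"yaw":0,"fingers":0.3},{"delta_pos":[-0.54,0.125,0.1],"yaw":0,"fingers":0.3},{"delta_pos":[-0.54,0.125,0.18],"yaw":0,"fingers":0.3},{"delta_pos":[-0.54,0.125,0.18],"yaw":0,"fingers":0.3},{"delta_pos":[-0.54,0.125,0.18],"yaw":0,"fingers":0.7},{"delta_pos":[-0.54,0.125,0.18],"yaw":0,"fingers":0.7},{"delta_pos":[-0.54,0.125,0.18],"yaw":0,"fingers":0.7},{"delta_pos":[-0.54,0.125,0.05],"yaw":0,"fingers":0.7},{"delta_pos":[-0.54,0.125,-0.1],"yaw":0,"fingers":0.7}])

```text
clock: 10.7
eef_pos: [0.6227, -0.1392, 0.2621]
tool_rot: [-0.005, 1.0, 0.0, -0.002]
ft_force: [1.0, -0.2, 1.5]
grip_width: 0.0597
grasp_force: 0.0
```

Call:
jog_arm(deltas=[{"delta_pos":[0.676,0.9,0.04],"yaw":0,"fingers":0.9},{"delta_pos":[0.676,0.9,0.04],"yaw":0,"fingers":0.9},{"delta_pos":[0.676,0.9,0.04],"yaw":0,"fingers":0.9},{"delta_pos":[0.676,0.9,0.04],"yaw":0,"fingers":0.9},{"delta_pos":[0.676,0.9,0.04],"yaw":0,"fingers":0.9},{"delta_pos":[0.676,0.9,0.04],"yaw":0,"fingers":0.9},{"delta_pos":[0.676,0.9,0.04],"yaw":0,"fingers":0.9},{"delta_pos":[0.676,0.9,0.04],"yaw":0,"fingers":0.9},{"delta_pos":[0.676,0.9,0.04],"yaw":0,"fingers":0.9}])

```text
clock: 11.6
eef_pos: [0.4185, 0.129, 0.2516]
tool_rot: [-0.006, 1.0, 0.0, 0.002]
ft_force: [0.2, 0.0, 1.0]
grip_width: 0.0768
grasp_force: 0.0
```

```bash
cat > sc.py <<'E'
from h import *
state(); c=cam('wrist'); save(c,sys.argv[1]); P=cloud(c); X,Y,Z=np.moveaxis(P,2,0)
b=(X>.28)&(X<.47)&(Y>.05)&(Y<.27)
def rep(m,n):
    k,l,s,ce=cv2.connectedComponentsWithStats(m.astype(np.uint8)); m=l==1+np.argmax(s[1:,4])
    q=P[m]; r=cv2.minAreaRect(q[:,:2].astype(np.float32)*1000); print(n,m.sum(),np.round(r[0],1),np.round(r[1],1),round(r[2],2),'z',np.median(q[:,2]).round(4)); return q
rep(b&(abs(Z-.096)<.004),'top')
q=rep(b&(abs(Z-.0075)<.0025),'pad'); (x,y),r=cv2.minEnclosingCircle(q[:,:2].astype(np.float32)*1000); print('padcirc',x,y,r)
q=rep(b&(Z>.015)&(Z<.035),'foot')
E
python3 sc.py w5.png
python3 spool.py scene s5.png
```

```text
{'clock': np.float64(11.6), 'eef_pos': array([0.4185, 0.129 , 0.2516]), 'tool_rot': array([-6.4e-03,  1.0e+00,  3.0e-04,  1.7e-03]), 'ft_force': array([0.2392, 0.0314, 0.9739]), 'grip_width': np.float64(0.0768), 'grasp_force': np.float64(0.0)}
top 3231 [396.8 171.5] [41.  75.3] 88.84 z 0.0966
pad 334 [384.  155.3] [54.9 92.2] 58.14 z 0.0078
padcirc 394.310546875 171.39488220214844 46.553749084472656
foot 334 [391.7 147.8] [12.3 47.7] 89.43 z 0.02
{'clock': np.float64(11.65), 'eef_pos': array([0.419 , 0.1284, 0.2514]), 'tool_rot': array([-5.6e-03,  1.0e+00,  2.0e-04,  1.4e-03]), 'ft_force': array([ 0.9416,  0.4485, -0.4458]), 'grip_width': np.float64(0.0773), 'grasp_force': np.float64(0.0)}
[190. 233.] 161 ctr [0.39   0.1667 0.0248] size [0.053 0.044 0.011]
```

View pics/w5.png

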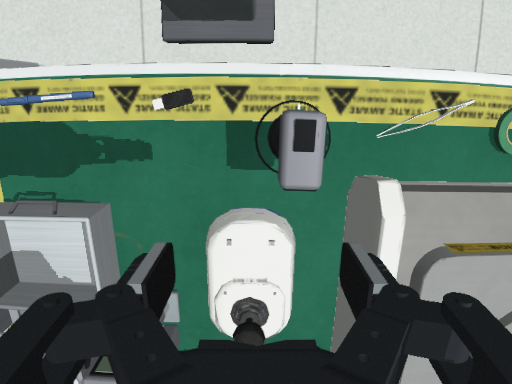

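View pics/s5.png

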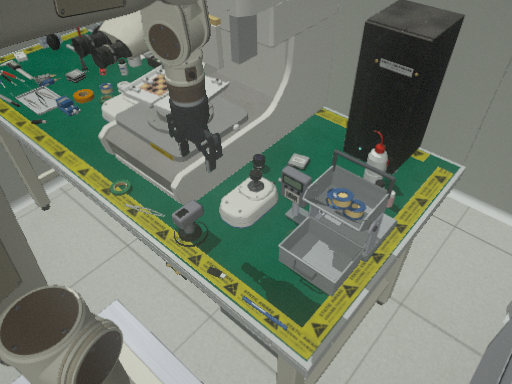

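The wrist view shows the scanner on its pad at (302,150), clear of its neighbours. The scene view shows spools in the bin at (342,198) and (354,208), with no other spools on the bench and the tin empty. I'll confirm the spool count in the bin numerically.

Call:
jog_arm(deltas=[{"delta_pos":[0.072,0.143,0.1],"yaw":0,"fingers":0.9},{"delta_pos":[0.072,0.143,0.25],"yaw":0,"fingers":0.9},{"delta_pos":[0.072,0.143,0.4],"yaw":0,"fingers":0.9},{"delta_pos":[0.072,0.143,0.4],"yaw":0,"fingers":0.9}])

```text
clock: 12.1
eef_pos: [0.3921, 0.1683, 0.1251]
tool_rot: [-0.004, 1.0, -0.003, -0.006]
ft_force: [-1.6, -0.1, -0.6]
grip_width: 0.0768
grasp_force: 0.0
```

```bash
python3 - <<'E'
from h import *
state(); c=cam('scene'); P=cloud(c); im=c['image']
cv2.imwrite('pics/bin6.png',cv2.resize(im[140:260,270:410],None,fx=4.5,fy=4.5,interpolation=cv2.INTER_CUBIC)[:,:,::-1])
E
```

```text
{'clock': np.float64(12.1), 'eef_pos': array([0.3921, 0.1683, 0.1251]), 'tool_rot': array([-0.0045,  1.    , -0.0026, -0.0058]), 'ft_force': array([-1.5791, -0.0783, -0.6109]), 'grip_width': np.float64(0.0768), 'grasp_force': np.float64(0.0)}
```

View pics/bin6.png

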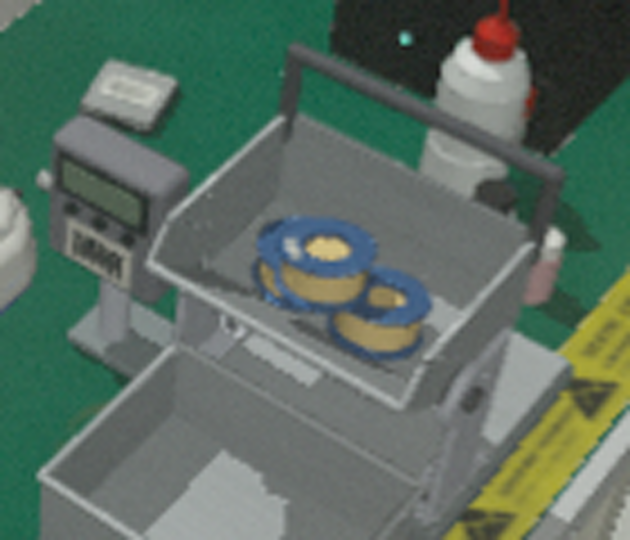

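The bin holds three spools, one lying on top of two, at crop (315,250) and (380,310). Now I'll grasp the scanner.

Call:
jog_arm(deltas=[{"delta_pos":[0,0,0.0],"yaw":0,"fingers":0.9},{"delta_pos":[0,0,0.13],"yaw":0,"fingers":0.9},{"delta_pos":[0,0,0.25],"yaw":0,"fingers":0.9},{"delta_pos":[0,0,0.25],"yaw":0,"fingers":0.9},{"delta_pos":[0,0,0.25],"yaw":0,"fingers":0.9}])

```text
clock: 12.65
eef_pos: [0.398, 0.1714, 0.0572]
tool_rot: [-0.005, 1.0, 0.0, 0.001]
ft_force: [0.5, 1.0, 0.0]
grip_width: 0.0767
grasp_force: 0.0
```

Call:
jog_arm(deltas=[{"delta_pos":[0,0,0.0],"yaw":0,"fingers":0.6},{"delta_pos":[0,0,0],"yaw":0,"fingers":0.3},{"delta_pos":[0,0,0],"yaw":0,"fingers":0.2},{"delta_pos":[0,0,0],"yaw":0,"fingers":0.2},{"delta_pos":[0,0,0],"yaw":0,"fingers":0.2},{"delta_pos":[0,0,0],"yaw":0,"fingers":0.2},{"delta_pos":[0,0,-0.05],"yaw":0,"fingers":0.2},{"delta_pos":[0,0,-0.15],"yaw":0,"fingers":0.2},{"delta_pos":[0,0,-0.25],"yaw":0,"fingers":0.2},{"delta_pos":[0,0,-0.35],"yaw":0,"fingers":0.2},{"delta_pos":[0,0,-0.35],"yaw":0,"fingers":0.2},{"delta_pos":[0,0,-0.35],"yaw":0,"fingers":0.2}])

```text
clock: 13.85
eef_pos: [0.3967, 0.1714, 0.1611]
tool_rot: [-0.005, 1.0, 0.001, 0.001]
ft_force: [-0.3, 0.2, -1.8]
grip_width: 0.0417
grasp_force: 60.9
```

```bash
cat > sc2.py <<'E'
from h import *
o=state(); e=o['eef_pos']
for n in ('scene','wrist','side'):
    c=cam(n); save(c,n+sys.argv[1]); P=cloud(c); X,Y,Z=np.moveaxis(P,2,0)
    b=(abs(X-e[0])<.08)&(abs(Y-e[1])<.1)
    # pad top on bench & scanner parts
    m=(X>.33)&(X<.45)&(Y>.11)&(Y<.23)&(abs(Z-.008)<.003)
    if m.sum()>200:
        q=P[m]; (x,y),r=cv2.minEnclosingCircle(q[:,:2].astype(np.float32)*1000); print(n,'pad',m.sum(),round(x,1),round(y,1),round(r,1),'med',np.median(q,0).round(4))
    zz=e[2]+np.arange(-.07,.06,.01)
    for z in zz:
        q=P[b&(abs(Z-z)<.005)]
        if len(q)>20: print(n,round(z,3),len(q),np.percentile(q,2,axis=0).round(3),np.percentile(q,98,axis=0).round(3))
E
python3 sc2.py 7.png
```

```text
{'clock': np.float64(13.85), 'eef_pos': array([0.3967, 0.1714, 0.1611]), 'tool_rot': array([-5.4e-03,  1.0e+00,  5.0e-04,  1.2e-03]), 'ft_force': array([-0.3043,  0.2169, -1.7894]), 'grip_width': np.float64(0.0417), 'grasp_force': np.float64(60.8771)}
scene pad 464 386.3 169.9 79.0 med [0.3689 0.163  0.006 ]
scene 0.121 186 [0.36  0.142 0.117] [0.417 0.193 0.126]
scene 0.131 102 [0.367 0.149 0.126] [0.411 0.187 0.136]
scene 0.141 31 [0.376 0.157 0.137] [0.398 0.173 0.146]
scene 0.171 61 [0.356 0.138 0.167] [0.426 0.179 0.176]
scene 0.181 90 [0.355 0.137 0.177] [0.403 0.183 0.186]
scene 0.191 94 [0.355 0.136 0.186] [0.4   0.189 0.196]
scene 0.201 253 [0.357 0.144 0.197] [0.409 0.195 0.205]
scene 0.211 73 [0.383 0.119 0.207] [0.404 0.22  0.216]
wrist pad 782 358.5 170.6 62.1 med [0.359  0.1714 0.0072]
wrist 0.091 250 [0.421 0.24  0.086] [0.45  0.26  0.096]
wrist 0.101 329 [0.419 0.24  0.096] [0.446 0.27  0.106]
wrist 0.111 1047 [0.36  0.159 0.106] [0.442 0.271 0.116]
wrist 0.121 1477 [0.36  0.154 0.116] [0.441 0.261 0.125]
wrist 0.171 493 [0.356 0.138 0.169] [0.391 0.204 0.176]
wrist 0
[... 231 characters left out ...]
647 389.9 169.7 82.4 med [0.3791 0.173  0.0061]
side 0.091 24 [0.418 0.242 0.086] [0.431 0.27  0.096]
side 0.101 31 [0.417 0.24  0.097] [0.429 0.271 0.106]
side 0.111 64 [0.358 0.176 0.108] [0.434 0.267 0.116]
side 0.121 199 [0.357 0.155 0.116] [0.453 0.269 0.126]
side 0.131 193 [0.366 0.164 0.126] [0.475 0.269 0.135]
side 0.141 38 [0.373 0.165 0.137] [0.417 0.203 0.146]
side 0.151 38 [0.373 0.169 0.146] [0.402 0.183 0.156]
side 0.171 76 [0.353 0.161 0.167] [0.424 0.202 0.176]
side 0.181 110 [0.352 0.162 0.176] [0.426 0.204 0.186]
side 0.191 113 [0.353 0.162 0.186] [0.428 0.204 0.196]
side 0.201 146 [0.354 0.142 0.197] [0.424 0.204 0.205]
side 0.211 56 [0.381 0.123 0.207] [0.405 0.223 0.216]
```

View pics/side7.png

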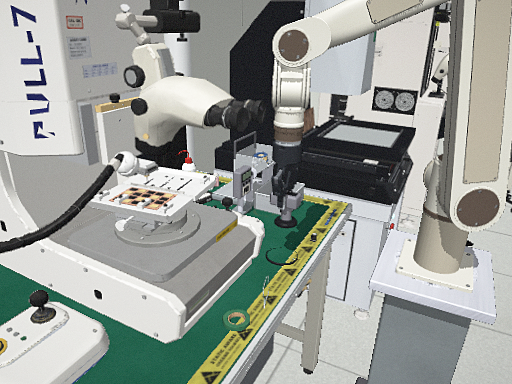

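The side view shows the scanner held upright at (286,215), with the pad free below it. Next I'll measure the label centre, the pad centre and the scanner yaw.

```bash
python3 - <<'E'
from h import *
state(); c=cam('scene'); P=cloud(c); X,Y,Z=np.moveaxis(P,2,0); g=c['image'].astype(int)
m=(abs(X-.603)<.012)&(abs(Y)<.04)&(Z>.078)&(Z<.12)
w=m&(g.min(2)>130); q=P[w]; print('label',w.sum(),np.percentile(q,3,axis=0).round(4),np.percentile(q,97,axis=0).round(4),q.mean(0).round(4))
def ray(c,u,v,z):
    p=cv2.undistortPoints(np.array([[[u,v]]],float),c['K'],c['D'])[0,0]; d=c['R'].T@np.array([*p,1]); o=-c['R'].T@c['t']; return o+d*(z-o[2])/d[2]
for n in ('scene','side'):
    c=cam(n) if n!='scene' else c; P=cloud(c); X,Y,Z=np.moveaxis(P,2,0); g=c['image'].astype(int)
    m=((abs(X-.394)<.06)&(abs(Y-.171)<.06)&(Z<.02)&(g.max(2)<45)).astype(np.uint8)
    ct=max(cv2.findContours(m,0,1)[0],key=cv2.contourArea); q=np.array([ray(c,*p[0],.008) for p in ct])
    (x,y),r=cv2.minEnclosingCircle(q[:,:2].astype(np.float32)*1000); print(n,'pad',round(x,1),round(y,1),round(r,1), q.min(0).round(3),q.max(0).round(3))
cv2.imwrite('pics/pad8.png',cv2.resize(cam('scene')['image'][190:260,140:240],None,fx=6,fy=6,interpolation=cv2.INTER_CUBIC)[:,:,::-1])
c=cam('wrist'); P=cloud(c); X,Y,Z=np.moveaxis(P,2,0); m=(abs(Z-.2005)<.0025)&(abs(X-.39)<.06)&(abs(Y-.171)<.024)
q=P[m]
for x0 in (.362,.368,.374):
    s=q[abs(q[:,0]-x0)<.003]; print(x0,s[:,1].min().round(4),s[:,1].max().round(4),s[:,2].mean().round(4))
print('x min',q[:,0].min())
E
```

```text
{'clock': np.float64(14.0), 'eef_pos': array([0.3952, 0.1707, 0.159 ]), 'tool_rot': array([-5.4e-03,  1.0e+00, -5.0e-04, -1.1e-03]), 'ft_force': array([ 0.0696,  0.5127, -1.183 ]), 'grip_width': np.float64(0.0415), 'grasp_force': np.float64(60.8132)}
label 2 [ 0.6043 -0.0217  0.1127] [ 0.6043 -0.0158  0.1132] [ 0.6043 -0.0187  0.113 ]Traceback (most recent call last):
  File "<stdin>", line 10, in <module>
ValueError: max() iterable argument is empty
```

```bash
python3 - <<'E'
from h import *
d=np.load('scene.npz'); P=d['P']; g=d['im'].astype(int); X,Y,Z=np.moveaxis(P,2,0)
m=(abs(X-.603)<.012)&(abs(Y)<.045)&(Z>.078)&(Z<.12)
print(np.percentile(g[m].min(1),[5,25,50,75,95]))
w=m&(g.min(2)>110); q=P[w]; print('label',w.sum(),q.min(0).round(4),q.max(0).round(4),q.mean(0).round(4))
a=g[165:205,272:318].astype(np.uint8); b=cam('scene')['image'][195:255,140:225]
a=cv2.resize(a,(552,480),interpolation=cv2.INTER_CUBIC)[:290]; cv2.imwrite('pics/lp8.png',np.vstack([cv2.resize(a,(420,220)),cv2.resize(b,(420,297),interpolation=cv2.INTER_CUBIC)])[:,:,::-1])
c=cam('wrist'); P=cloud(c); X,Y,Z=np.moveaxis(P,2,0); m=(abs(Z-.2)<.004)&(abs(X-.39)<.06)&(abs(Y-.171)<.024)
q=P[m]
for x0 in (.362,.368,.374):
    s=q[abs(q[:,0]-x0)<.003]; print(x0,s[:,1].min().round(4),s[:,1].max().round(4),s[:,2].mean().round(4))
print('x min',q[:,0].min())
E
```

```text
[ 60.    77.    83.   104.75 121.  ]
label 52 [ 0.6018 -0.0242  0.0852] [0.6062 0.0204 0.1154] [ 0.6039 -0.0042  0.1025]
0.362 0.152 0.1901 0.1981
0.368 0.1518 0.1899 0.199
0.374 0.152 0.1901 0.199
x min 0.35632875626091076
```

View pics/lp8.png

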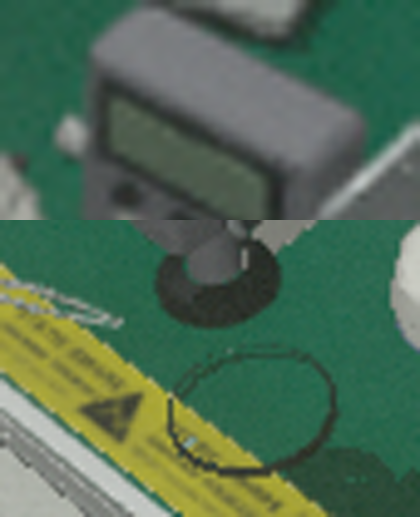

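The upper half shows the indicator head. The lower half shows the pad's dark outline centred at crop (252,411), with the scanner held above it. From the depth points the label spans y from -24 to +20 mm and z from 85 to 115 mm.

Call:
jog_arm(deltas=[{"delta_pos":[-0.06,-0.15,0],"yaw":0,"fingers":0.2},{"delta_pos":[-0.12,-0.3,0],"yaw":0,"fingers":0.2},{"delta_pos":[-0.18,-0.45,0],"yaw":0,"fingers":0.2},{"delta_pos":[-0.238,-0.576,0.0],"yaw":0,"fingers":0.2},{"delta_pos":[-0.238,-0.576,0.1],"yaw":0,"fingers":0.2},{"delta_pos":[-0.238,-0.576,0.2],"yaw":0,"fingers":0.2},{"delta_pos":[-0.238,-0.576,0.276],"yaw":0,"fingers":0.2},{"delta_pos":[-0.238,-0.576,0.276],"yaw":0,"fingers":0.2},{"delta_pos":[-0.238,-0.576,0.276],"yaw":0,"fingers":0.2},{"delta_pos":[-0.238,-0.576,0.276],"yaw":0,"fingers":0.2}])

```text
clock: 15.15
eef_pos: [0.4706, -0.0008, 0.0785]
tool_rot: [-0.006, 1.0, -0.0, 0.001]
ft_force: [-0.4, 0.3, -0.9]
grip_width: 0.0413
grasp_force: 61.1
```

```bash
python3 - <<'E'
from h import *
o=state(); e=o['eef_pos']
def ray(c,u,v,z):
    p=cv2.undistortPoints(np.array([[[u,v]]],float),c['K'],c['D'])[0,0]; d=c['R'].T@np.array([*p,1]); q=-c['R'].T@c['t']; return q+d*(z-q[2])/d[2]
c=cam('scene'); a,s,f=140,4.94,lambda x,y:(140+x/4.94-.4,195+(y-220)/4.95-.4)
for p in ((252,411),(168,411),(337,411),(252,346),(252,474)): print('pad',ray(c,*f(*p),.006).round(4))
save(c,'s9.png')
for n in ('scene','side','wrist'):
    c=cam(n) if n!='scene' else c; P=cloud(c); X,Y,Z=np.moveaxis(P,2,0)
    for z in (.086,.092,.1,.107,.1155):
        q=P[(abs(Z-z)<.003)&(abs(X-e[0])<.06)&(abs(Y-e[1])<.05)]
        if len(q)>20: print(n,z,len(q),np.percentile(q,2,axis=0).round(3),np.percentile(q,98,axis=0).round(3))
cv2.imwrite('pics/scan9.png',cv2.resize(cam('side')['image'][130:250,190:330],None,fx=4.5,fy=4.5,interpolation=cv2.INTER_CUBIC)[:,:,::-1])
E
```

```text
{'clock': np.float64(15.15), 'eef_pos': array([ 0.4706, -0.0008,  0.0785]), 'tool_rot': array([-0.0055,  1.    , -0.    ,  0.0011]), 'ft_force': array([-0.4065,  0.2556, -0.864 ]), 'grip_width': np.float64(0.0413), 'grasp_force': np.float64(61.1336)}
pad [0.3935 0.171  0.006 ]
pad [0.3637 0.2056 0.006 ]
pad [0.4236 0.136  0.006 ]
pad [0.4251 0.2062 0.006 ]
pad [0.3646 0.1388 0.006 ]
scene 0.092 45 [ 0.429 -0.034  0.09 ] [0.472 0.016 0.095]
scene 0.1 56 [ 0.43  -0.034  0.097] [0.475 0.016 0.103]
scene 0.107 50 [ 0.429 -0.034  0.104] [0.467 0.032 0.11 ]
scene 0.1155 163 [ 0.43  -0.033  0.113] [0.481 0.022 0.118]
side 0.092 39 [ 0.428 -0.013  0.09 ] [0.498 0.031 0.095]
side 0.1 46 [ 0.428 -0.008  0.098] [0.501 0.033 0.103]
side 0.107 44 [ 0.427 -0.012  0.104] [0.498 0.032 0.11 ]
side 0.1155 45 [ 0.427 -0.018  0.113] [0.501 0.031 0.118]
wrist 0.086 58 [ 0.431 -0.033  0.084] [0.466 0.031 0.089]
wrist 0.092 455 [ 0.431 -0.034  0.089] [0.465 0.032 0.095]
wrist 0.1 645 [ 0.431 -0.034  0.097] [0.465 0.033 0.103]
wrist 0.107 795 [ 0.431 -0.034  0.104] [0.465 0.032 0.11 ]
wrist 0.1155 10800 [ 0.432 -0.022  0.113] [0.492 0.02  0.118]
```

View pics/scan9.png

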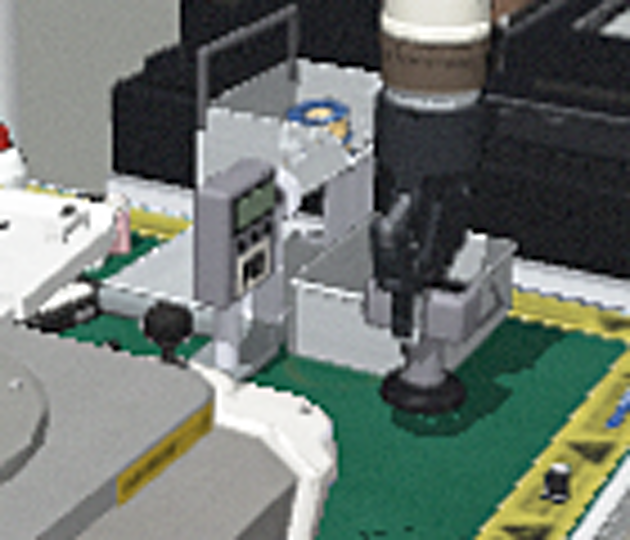

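The scanner is level in front of the indicator: foot at crop (425,392), label at (255,262). I'll make a small correction and then hold for over 3 s.

Call:
jog_arm(deltas=[{"delta_pos":[0.008,-0.003,0.007],"yaw":0,"fingers":0.2},{"delta_pos":[0.008,-0.003,0.007],"yaw":0,"fingers":0.2},{"delta_pos":[0.008,-0.003,0.007],"yaw":0,"fingers":0.2},{"delta_pos":[0.008,-0.003,0.007],"yaw":0,"fingers":0.2},{"delta_pos":[0.008,-0.003,0.007],"yaw":0,"fingers":0.2},{"delta_pos":[0.008,-0.003,0.007],"yaw":0,"fingers":0.2},{"delta_pos":[0.008,-0.003,0.007],"yaw":0,"fingers":0.2},{"delta_pos":[0.008,-0.003,0.007],"yaw":0,"fingers":0.2},{"delta_pos":[0.008,-0.003,0.007],"yaw":0,"fingers":0.2},{"delta_pos":[0.008,-0.003,0.007],"yaw":0,"fingers":0.2},{"delta_pos":[0.008,-0.003,0.007],"yaw":0,"fingers":0.2},{"delta_pos":[0.008,-0.003,0.007],"yaw":0,"fingers":0.2}])

```text
clock: 16.55
eef_pos: [0.4671, -0.0018, 0.0753]
tool_rot: [-0.005, 1.0, 0.0, 0.0]
ft_force: [-0.0, 0.0, -2.1]
grip_width: 0.0417
grasp_force: 61.1
```

Call:
jog_arm(deltas=[{"delta_pos":[0,0,0],"yaw":0,"fingers":0.2},{"delta_pos":[0,0,0],"yaw":0,"fingers":0.2},{"delta_pos":[0,0,0],"yaw":0,"fingers":0.2},{"delta_pos":[0,0,0],"yaw":0,"fingers":0.2},{"delta_pos":[0,0,0],"yaw":0,"fingers":0.2},{"delta_pos":[0,0,0],"yaw":0,"fingers":0.2},{"delta_pos":[0,0,0],"yaw":0,"fingers":0.2},{"delta_pos":[0,0,0],"yaw":0,"fingers":0.2},{"delta_pos":[0,0,0],"yaw":0,"fingers":0.2},{"delta_pos":[0,0,0],"yaw":0,"fingers":0.2},{"delta_pos":[0,0,0],"yaw":0,"fingers":0.2},{"delta_pos":[0,0,0],"yaw":0,"fingers":0.2}])

```text
clock: 17.75
eef_pos: [0.4671, -0.0018, 0.0753]
tool_rot: [-0.005, 1.0, 0.0, 0.0]
ft_force: [-1.0, 0.4, -1.5]
grip_width: 0.0415
grasp_force: 61.1
```

Call:
jog_arm(deltas=[{"delta_pos":[0,0,0],"yaw":0,"fingers":0.2},{"delta_pos":[0,0,0],"yaw":0,"fingers":0.2},{"delta_pos":[0,0,0],"yaw":0,"fingers":0.2},{"delta_pos":[0,0,0],"yaw":0,"fingers":0.2},{"delta_pos":[0,0,0],"yaw":0,"fingers":0.2},{"delta_pos":[0,0,0],"yaw":0,"fingers":0.2},{"delta_pos":[0,0,0],"yaw":0,"fingers":0.2},{"delta_pos":[0,0,0],"yaw":0,"fingers":0.2},{"delta_pos":[0,0,0],"yaw":0,"fingers":0.2},{"delta_pos":[0,0,0],"yaw":0,"fingers":0.2},{"delta_pos":[0,0,0],"yaw":0,"fingers":0.2},{"delta_pos":[0,0,0],"yaw":0,"fingers":0.2}])

```text
clock: 18.95
eef_pos: [0.467, -0.0019, 0.0752]
tool_rot: [-0.005, 1.0, -0.0, -0.0]
ft_force: [-0.3, -0.6, -0.9]
grip_width: 0.0414
grasp_force: 61.1
```

Call:
jog_arm(deltas=[{"delta_pos":[0,0,0],"yaw":0,"fingers":0.2},{"delta_pos":[0,0,0],"yaw":0,"fingers":0.2},{"delta_pos":[0,0,0],"yaw":0,"fingers":0.2},{"delta_pos":[0,0,0],"yaw":0,"fingers":0.2},{"delta_pos":[0,0,0],"yaw":0,"fingers":0.2},{"delta_pos":[0,0,0],"yaw":0,"fingers":0.2},{"delta_pos":[0,0,0],"yaw":0,"fingers":0.2},{"delta_pos":[0,0,0],"yaw":0,"fingers":0.2},{"delta_pos":[0,0,0],"yaw":0,"fingers":0.2},{"delta_pos":[0,0,0],"yaw":0,"fingers":0.2},{"delta_pos":[0,0,0],"yaw":0,"fingers":0.2},{"delta_pos":[0,0,0],"yaw":0,"fingers":0.2}])

```text
clock: 20.15
eef_pos: [0.4671, -0.0018, 0.0753]
tool_rot: [-0.005, 1.0, 0.0, 0.0]
ft_force: [-0.4, 0.7, -3.3]
grip_width: 0.0418
grasp_force: 61.1
```

Call:
jog_arm(deltas=[{"delta_pos":[0,0,-0.14],"yaw":0,"fingers":0.2},{"delta_pos":[0,0,-0.283],"yaw":0,"fingers":0.2},{"delta_pos":[0.06,0.15,-0.283],"yaw":0,"fingers":0.2},{"delta_pos":[0.12,0.3,-0.283],"yaw":0,"fingers":0.2},{"delta_pos":[0.18,0.45,-0.283],"yaw":0,"fingers":0.2},{"delta_pos":[0.229,0.576,-0.283],"yaw":0,"fingers":0.2},{"delta_pos":[0.229,0.576,-0.2],"yaw":0,"fingers":0.2},{"delta_pos":[0.229,0.576,-0.1],"yaw":0,"fingers":0.2},{"delta_pos":[0.229,0.576,0],"yaw":0,"fingers":0.2},{"delta_pos":[0.229,0.576,0.03],"yaw":0,"fingers":0.2},{"delta_pos":[0.229,0.576,0.03],"yaw":0,"fingers":0.2},{"delta_pos":[0.229,0.576,0.03],"yaw":0,"fingers":0.2}])

```text
clock: 21.35
eef_pos: [0.3974, 0.1704, 0.0672]
tool_rot: [-0.005, 1.0, 0.0, 0.001]
ft_force: [0.7, 0.4, -1.6]
grip_width: 0.0414
grasp_force: 61.4
```

Call:
jog_arm(deltas=[{"delta_pos":[-0.003,0.002,0.015],"yaw":0,"fingers":0.2},{"delta_pos":[-0.003,0.002,0.025],"yaw":0,"fingers":0.2},{"delta_pos":[-0.003,0.002,0.032],"yaw":0,"fingers":0.2},{"delta_pos":[-0.003,0.002,0.032],"yaw":0,"fingers":0.2},{"delta_pos":[-0.003,0.002,0.032],"yaw":0,"fingers":0.2}])

```text
clock: 21.85
eef_pos: [0.398, 0.171, 0.0574]
tool_rot: [-0.005, 1.0, 0.0, 0.001]
ft_force: [-1.3, -0.8, 4.0]
grip_width: 0.0414
grasp_force: 61.9
```

Call:
jog_arm(deltas=[{"delta_pos":[0,0,0],"yaw":0,"fingers":0.5},{"delta_pos":[0,0,0],"yaw":0,"fingers":0.8},{"delta_pos":[0,0,0],"yaw":0,"fingers":0.9},{"delta_pos":[0,0,0],"yaw":0,"fingers":0.9},{"delta_pos":[0,0,-0.1],"yaw":0,"fingers":0.9},{"delta_pos":[0,0,-0.25],"yaw":0,"fingers":0.9},{"delta_pos":[0,0,-0.4],"yaw":0,"fingers":0.9},{"delta_pos":[-0.07,-0.14,-0.65],"yaw":0,"fingers":0.9},{"delta_pos":[-0.07,-0.14,-0.65],"yaw":0,"fingers":0.9},{"delta_pos":[-0.07,-0.14,-0.65],"yaw":0,"fingers":0.9}])

```text
clock: 22.85
eef_pos: [0.4224, 0.1285, 0.2566]
tool_rot: [-0.004, 1.0, 0.001, 0.005]
ft_force: [-0.1, 0.8, 0.2]
grip_width: 0.077
grasp_force: 0.0
```

```bash
python3 sc.py w10.png; python3 spool.py scene s10.png
```

```text
{'clock': np.float64(22.85), 'eef_pos': array([0.4224, 0.1285, 0.2566]), 'tool_rot': array([-0.004 ,  1.    ,  0.0012,  0.0051]), 'ft_force': array([-0.0948,  0.7536,  0.2482]), 'grip_width': np.float64(0.077), 'grasp_force': np.float64(0.0)}
top 3171 [396.7 170.6] [41.  75.3] 88.53 z 0.0966
pad 311 [383.3 153.9] [53.5 93. ] 58.54 z 0.0076
padcirc 393.3011169433594 170.25314331054688 46.77493667602539
foot 336 [390.9 146.8] [12.4 48.1] 89.76 z 0.0197
{'clock': np.float64(22.9), 'eef_pos': array([0.4207, 0.1288, 0.2539]), 'tool_rot': array([-4.3e-03,  1.0e+00,  8.0e-04,  2.7e-03]), 'ft_force': array([-0.0851, -0.0985, -0.3074]), 'grip_width': np.float64(0.0767), 'grasp_force': np.float64(0.0)}
[190. 233.] 164 ctr [0.3898 0.1663 0.0242] size [0.052 0.048 0.01 ]
```

The scanner is back at the pad's middle, within about 1 mm, and upright with its top at 96.6 mm. Next is the handle: I'll bring the gripper over it and turn it by 90°.

```bash
python3 - <<'E'
from h import *
o=state(); print(o['joint_pos'].round(3))
E
```

```text
{'clock': np.float64(22.95), 'eef_pos': array([0.4192, 0.1289, 0.252 ]), 'tool_rot': array([-4.8e-03,  1.0e+00,  3.0e-04,  6.0e-04]), 'ft_force': array([-0.119 ,  0.5649, -0.5074]), 'grip_width': np.float64(0.0772), 'grasp_force': np.float64(0.0)}
[ 0.298  0.109 -0.102  1.358  0.     0.289]
```

Call:
jog_arm(deltas=[{"delta_pos":[-0.1,-0.1,-0.16],"yaw":0.2,"fingers":0.24},{"delta_pos":[-0.25,-0.25,-0.16],"yaw":0.4,"fingers":0.24},{"delta_pos":[-0.35,-0.35,-0.16],"yaw":0.6,"fingers":0.24},{"delta_pos":[-0.45,-0.45,-0.16],"yaw":0.8,"fingers":0.24},{"delta_pos":[-0.6,-0.6,-0.16],"yaw":1.0,"fingers":0.24},{"delta_pos":[-0.7,-0.7,-0.16],"yaw":1.0,"fingers":0.24},{"delta_pos":[-0.8,-0.8,-0.16],"yaw":1.0,"fingers":0.24},{"delta_pos":[-0.876,-0.9,-0.16],"yaw":1.0,"fingers":0.24},{"delta_pos":[-0.876,-0.9,-0.16],"yaw":1.0,"fingers":0.24},{"delta_pos":[-0.876,-0.9,-0.16],"yaw":1.0,"fingers":0.24}])

```text
clock: 23.95
eef_pos: [0.6844, -0.1382, 0.2942]
tool_rot: [0.378, 0.926, -0.001, -0.004]
ft_force: [-0.6, -0.2, 0.1]
grip_width: 0.0204
grasp_force: 0.0
```

Call:
jog_arm(deltas=[{"delta_pos":[0,0,0],"yaw":0.2,"fingers":0.24},{"delta_pos":[0,0,0],"yaw":0.4,"fingers":0.24},{"delta_pos":[0,0,0],"yaw":0.6,"fingers":0.24},{"delta_pos":[0,0,0],"yaw":0.8,"fingers":0.24},{"delta_pos":[0,0,0],"yaw":1.0,"fingers":0.24},{"delta_pos":[0,0,0],"yaw":1.0,"fingers":0.24},{"delta_pos":[0,0,0],"yaw":1.0,"fingers":0.24}])

```text
clock: 24.65
eef_pos: [0.6835, -0.1359, 0.3006]
tool_rot: [0.702, 0.712, 0.0, -0.0]
ft_force: [0.3, -1.1, 0.2]
grip_width: 0.0206
grasp_force: 0.0
```

```bash
python3 - <<'E'
from h import *
o=state(); print(o['joint_pos'].round(3)); c=cam('wrist'); save(c,'w11.png'); P=cloud(c); X,Y,Z=np.moveaxis(P,2,0)
m=(Z>.222)&(Z<.245)&(abs(X-.68)<.03)&(abs(Y+.14)<.09); q=P[m]; print(m.sum(),q.min(0).round(4),q.max(0).round(4),np.polyfit(q[:,1],q[:,0],1).round(4))
E
```

```text
{'clock': np.float64(24.65), 'eef_pos': array([ 0.6835, -0.1359,  0.3006]), 'tool_rot': array([ 7.024e-01,  7.118e-01,  1.000e-04, -2.000e-04]), 'ft_force': array([ 0.2599, -1.1063,  0.155 ]), 'grip_width': np.float64(0.0206), 'grasp_force': np.float64(0.0)}
[-0.196  0.692  0.891  1.769  0.     1.361]
2972 [ 0.6805 -0.22    0.2319] [ 0.6907 -0.0614  0.2396] [-0.0065  0.6847]
```

View pics/w11.png

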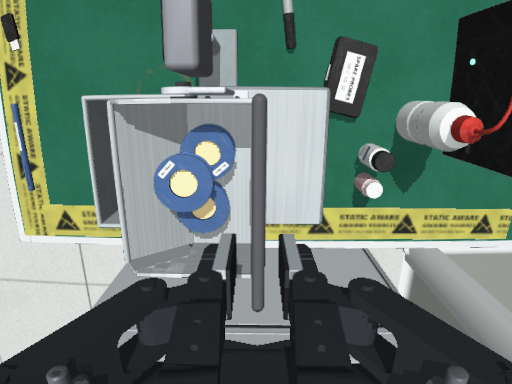

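The wrist view shows the three spools in the bin at (185,180), (208,150) and (205,208). The handle bar at column 259 lies between the fingers at columns 235 and 285. I'll lower the fingers over the bar.

Call:
jog_arm(deltas=[{"delta_pos":[-0.017,0.005,0.08],"yaw":0,"fingers":0.24},{"delta_pos":[-0.017,0.005,0.14],"yaw":0,"fingers":0.24},{"delta_pos":[-0.017,0.005,0.2],"yaw":0,"fingers":0.24},{"delta_pos":[-0.017,0.005,0.25],"yaw":0,"fingers":0.24},{"delta_pos":[-0.017,0.005,0.275],"yaw":0,"fingers":0.24},{"delta_pos":[-0.017,0.005,0.275],"yaw":0,"fingers":0.24},{"delta_pos":[-0.017,0.005,0.275],"yaw":0,"fingers":0.24}])

```text
clock: 25.4
eef_pos: [0.6862, -0.1429, 0.2181]
tool_rot: [0.703, 0.711, 0.0, 0.0]
ft_force: [0.0, -0.1, -0.6]
grip_width: 0.0206
grasp_force: 0.0
```

Call:
jog_arm(deltas=[{"delta_pos":[0,-0.03,-0.018],"yaw":0,"fingers":0.24},{"delta_pos":[0,-0.06,-0.036],"yaw":0,"fingers":0.24},{"delta_pos":[0,-0.092,-0.048],"yaw":0,"fingers":0.24},{"delta_pos":[0,-0.125,-0.061],"yaw":0,"fingers":0.24},{"delta_pos":[0,-0.16,-0.067],"yaw":0,"fingers":0.24},{"delta_pos":[0,-0.194,-0.074],"yaw":0,"fingers":0.24},{"delta_pos":[0,-0.228,-0.074],"yaw":0,"fingers":0.24},{"delta_pos":[0,-0.263,-0.075],"yaw":0,"fingers":0.24},{"delta_pos":[0,-0.298,-0.07],"yaw":0,"fingers":0.24},{"delta_pos":[0,-0.332,-0.063],"yaw":0,"fingers":0.24}])

```text
clock: 26.4
eef_pos: [0.5865, -0.1446, 0.2385]
tool_rot: [0.703, 0.711, 0.001, 0.002]
ft_force: [1.4, 0.0, 0.3]
grip_width: 0.0203
grasp_force: 0.7
```

Call:
jog_arm(deltas=[{"delta_pos":[0,-0.033,0.011],"yaw":0,"fingers":0.24},{"delta_pos":[0,-0.066,0.023],"yaw":0,"fingers":0.24},{"delta_pos":[0,-0.097,0.04],"yaw":0,"fingers":0.24},{"delta_pos":[0,-0.127,0.057],"yaw":0,"fingers":0.24},{"delta_pos":[0,-0.155,0.079],"yaw":0,"fingers":0.24},{"delta_pos":[0,-0.181,0.101],"yaw":0,"fingers":0.24},{"delta_pos":[0,-0.205,0.128],"yaw":0,"fingers":0.24},{"delta_pos":[0,-0.226,0.154],"yaw":0,"fingers":0.24},{"delta_pos":[0,-0.244,0.18],"yaw":0,"fingers":0.24},{"delta_pos":[0,-0.255,0.18],"yaw":0,"fingers":0.24},{"delta_pos":[0,-0.255,0.18],"yaw":0,"fingers":0.24}])

```text
clock: 27.5
eef_pos: [0.5114, -0.1452, 0.1824]
tool_rot: [0.703, 0.711, 0.001, 0.002]
ft_force: [5.9, -0.4, -4.1]
grip_width: 0.0206
grasp_force: 2.8
```

```bash
python3 - <<'E'
from h import *
o=state(); c=cam('scene'); P=cloud(c); im=c['image']; X,Y,Z=np.moveaxis(P,2,0)
m=(abs(X-.512)<.03)&(Z>.17)&(Z<.215)&((abs(Y+.205)<.012)|(abs(Y+.08)<.012)); q=P[m]; print('bar',m.sum(),np.median(q,0).round(4) if m.sum() else '')
cv2.imwrite('pics/tip12.png',cv2.resize(im[130:310,250:410],None,fx=3.3,fy=3.3,interpolation=cv2.INTER_CUBIC)[:,:,::-1])
E
```

```text
{'clock': np.float64(27.5), 'eef_pos': array([ 0.5114, -0.1452,  0.1824]), 'tool_rot': array([0.7033, 0.7109, 0.0014, 0.0016]), 'ft_force': array([ 5.9345, -0.3744, -4.1364]), 'grip_width': np.float64(0.0206), 'grasp_force': np.float64(2.7818)}
bar 133 [ 0.5151 -0.195   0.2091]
```

View pics/tip12.png

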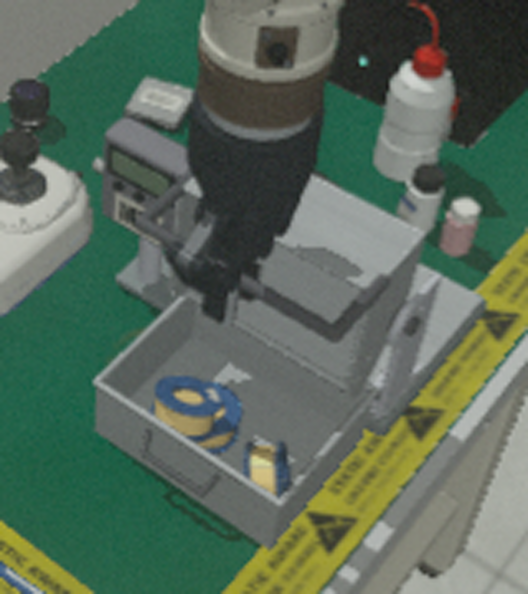

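The picture shows the spools in the tin: two flat at crop (195,410) and one on edge at (267,465). The bin looks nearly at its stop, so I'll pull a little further to be sure.

Call:
jog_arm(deltas=[{"delta_pos":[0,-0.01,0.01],"yaw":0,"fingers":0.24},{"delta_pos":[0,-0.02,0.015],"yaw":0,"fingers":0.24},{"delta_pos":[0,-0.02,0.015],"yaw":0,"fingers":0.24}])

```text
clock: 27.85
eef_pos: [0.5081, -0.1453, 0.178]
tool_rot: [0.703, 0.711, 0.003, 0.003]
ft_force: [12.3, -0.2, -9.5]
grip_width: 0.0203
grasp_force: 6.4
```

Call:
jog_arm(deltas=[{"delta_pos":[0,-0.01,0],"yaw":0,"fingers":0.24},{"delta_pos":[0,-0.02,0],"yaw":0,"fingers":0.24},{"delta_pos":[0,-0.02,0],"yaw":0,"fingers":0.24},{"delta_pos":[0,-0.02,0],"yaw":0,"fingers":0.24}])

```text
clock: 28.25
eef_pos: [0.508, -0.1453, 0.1781]
tool_rot: [0.703, 0.712, 0.007, 0.007]
ft_force: [27.7, -1.1, -20.3]
grip_width: 0.0206
grasp_force: 14.0
```

```bash
python3 - <<'E'
from h import *
for n in ('scene','side'):
    c=cam(n); P=cloud(c); X,Y,Z=np.moveaxis(P,2,0)
    for s in (-.205,-.2,-.085,-.078):
        m=(abs(X-.512)<.02)&(Z>.18)&(Z<.225)&(abs(Y-s)<.006); q=P[m]
        if m.sum()>5: print(n,s,m.sum(),q.min(0).round(4),q.max(0).round(4))
    # back wall plane (now horizontal) slope
    m=(X>.56)&(X<.61)&(abs(Y+.17)<.03)&(Z>.19)&(Z<.23); q=P[m]
    if m.sum()>20: print(n,'wall',m.sum(),np.polyfit(q[:,0],q[:,2],1).round(4))
E
```

```text
scene -0.205 27 [ 0.5081 -0.2104  0.2004] [ 0.5178 -0.1997  0.2067]
scene -0.2 28 [ 0.5076 -0.2058  0.2001] [ 0.5178 -0.1952  0.2072]
scene -0.085 24 [ 0.5075 -0.0909  0.1985] [ 0.5162 -0.0798  0.2066]
scene -0.078 24 [ 0.5072 -0.0836  0.1965] [ 0.5154 -0.072   0.2065]
scene wall 455 [0.0584 0.1748]
side -0.085 7 [ 0.5057 -0.0907  0.2015] [ 0.5129 -0.0795  0.2097]
side -0.078 6 [ 0.5065 -0.082   0.2037] [ 0.5108 -0.0726  0.2097]
side wall 71 [0.0664 0.173 ]
```

The bin is at its stop: the position no longer changes as the force rises, and the handle is at x = 0.5125. I'll swing it back home.

Call:
jog_arm(deltas=[{"delta_pos":[0,0.067,-0.012],"yaw":0,"fingers":0.24},{"delta_pos":[0,0.1,-0.055],"yaw":0,"fingers":0.24},{"delta_pos":[0,0.13,-0.092],"yaw":0,"fingers":0.24},{"delta_pos":[0,0.156,-0.115],"yaw":0,"fingers":0.24},{"delta_pos":[0,0.183,-0.136],"yaw":0,"fingers":0.24},{"delta_pos":[0,0.214,-0.155],"yaw":0,"fingers":0.24},{"delta_pos":[0,0.244,-0.17],"yaw":0,"fingers":0.24},{"delta_pos":[0,0.277,-0.182],"yaw":0,"fingers":0.24},{"delta_pos":[0,0.31,-0.193],"yaw":0,"fingers":0.24},{"delta_pos":[0,0.344,-0.2],"yaw":0,"fingers":0.24},{"delta_pos":[0,0.379,-0.204],"yaw":0,"fingers":0.24}])

```text
clock: 29.45
eef_pos: [0.6113, -0.1442, 0.2398]
tool_rot: [0.703, 0.711, -0.0, 0.0]
ft_force: [-0.8, -0.8, 1.5]
grip_width: 0.0208
grasp_force: 0.6
```

Call:
jog_arm(deltas=[{"delta_pos":[0,0.035,0],"yaw":0,"fingers":0.24},{"delta_pos":[0,0.07,0.001],"yaw":0,"fingers":0.24},{"delta_pos":[0,0.104,0.007],"yaw":0,"fingers":0.24},{"delta_pos":[0,0.138,0.014],"yaw":0,"fingers":0.24},{"delta_pos":[0,0.17,0.026],"yaw":0,"fingers":0.24},{"delta_pos":[0,0.203,0.039],"yaw":0,"fingers":0.24},{"delta_pos":[0,0.233,0.057],"yaw":0,"fingers":0.24},{"delta_pos":[0,0.255,0.075],"yaw":0,"fingers":0.24},{"delta_pos":[0,0.265,0.075],"yaw":0,"fingers":0.24},{"delta_pos":[0,0.27,0.075],"yaw":0,"fingers":0.24},{"delta_pos":[0,0.27,0.075],"yaw":0,"fingers":0.24}])

```text
clock: 30.55
eef_pos: [0.6897, -0.1431, 0.2148]
tool_rot: [0.703, 0.711, -0.003, -0.003]
ft_force: [-6.7, 0.4, -2.0]
grip_width: 0.0204
grasp_force: 3.4
```

Push a little more to confirm it sits on its rest, then recentre and lift.

Call:
jog_arm(deltas=[{"delta_pos":[0,0.01,0],"yaw":0,"fingers":0.24},{"delta_pos":[0,0.015,0],"yaw":0,"fingers":0.24},{"delta_pos":[0,0.015,0],"yaw":0,"fingers":0.24}])

```text
clock: 30.85
eef_pos: [0.6898, -0.1431, 0.2145]
tool_rot: [0.704, 0.71, -0.006, -0.007]
ft_force: [-18.5, 0.1, 2.0]
grip_width: 0.0205
grasp_force: 9.3
```

Call:
jog_arm(deltas=[{"delta_pos":[0,-0.037,0],"yaw":0,"fingers":0.26},{"delta_pos":[0,-0.037,0],"yaw":0,"fingers":0.26},{"delta_pos":[0,-0.037,-0.08],"yaw":0,"fingers":0.26},{"delta_pos":[0,-0.037,-0.16],"yaw":0,"fingers":0.26},{"delta_pos":[0,-0.037,-0.28],"yaw":0,"fingers":0.26},{"delta_pos":[0,-0.037,-0.35],"yaw":0,"fingers":0.26},{"delta_pos":[0.15,-0.2,-0.4],"yaw":0,"fingers":0.26},{"delta_pos":[0.3,-0.35,-0.4],"yaw":0,"fingers":0.26},{"delta_pos":[0.45,-0.5,-0.4],"yaw":0,"fingers":0.26},{"delta_pos":[0.6,-0.6,-0.4],"yaw":0,"fingers":0.26},{"delta_pos":[0.7,-0.7,-0.4],"yaw":0,"fingers":0.26},{"delta_pos":[0.7,-0.7,-0.4],"yaw":0,"fingers":0.26}])

```text
clock: 32.05
eef_pos: [0.4836, 0.0664, 0.3372]
tool_rot: [0.703, 0.711, 0.001, 0.0]
ft_force: [0.1, -0.0, -0.1]
grip_width: 0.0222
grasp_force: 0.0
```

```bash
python3 - <<'E'
from h import *
state(); c=cam('scene'); P=cloud(c); im=c['image']; X,Y,Z=np.moveaxis(P,2,0); P0=np.load('scene.npz')['P']
m=lambda P:(P[...,2]>.226)&(P[...,2]<.26)&(P[...,0]>.62)&(P[...,0]<.75)&(P[...,1]>-.25)&(P[...,1]<-.04)
for p in (P0,P): q=p[m(p)]; print('bar',q.mean(0).round(4))
cv2.imwrite('pics/end.png',cv2.resize(im[130:340,110:410],None,fx=2.6,fy=2.6,interpolation=cv2.INTER_CUBIC)[:,:,::-1])
E
```

```text
{'clock': np.float64(32.05), 'eef_pos': array([0.4836, 0.0664, 0.3372]), 'tool_rot': array([7.031e-01, 7.111e-01, 1.100e-03, 5.000e-04]), 'ft_force': array([ 0.1392, -0.0135, -0.0636]), 'grip_width': np.float64(0.0222), 'grasp_force': np.float64(0.0)}
bar [ 0.6813 -0.1451  0.2357]
bar [ 0.6811 -0.1462  0.236 ]
```

View pics/end.png

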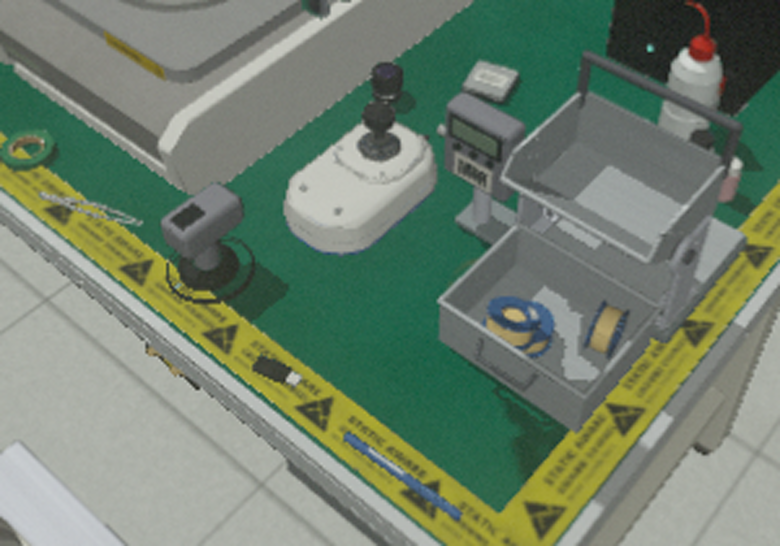

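The bin is empty and home, with the bar where it was at the start. All three spools are in the tin at (520,322) and (608,330), the scanner is on its pad, and the bystanders are unmoved. I'll let things settle briefly and then hand in.

Call:
jog_arm(deltas=[{"delta_pos":[0,0,0],"yaw":0,"fingers":0.26},{"delta_pos":[0,0,0],"yaw":0,"fingers":0.26},{"delta_pos":[0,0,0],"yaw":0,"fingers":0.26},{"delta_pos":[0,0,0],"yaw":0,"fingers":0.26},{"delta_pos":[0,0,0],"yaw":0,"fingers":0.26},{"delta_pos":[0,0,0],"yaw":0,"fingers":0.26},{"delta_pos":[0,0,0],"yaw":0,"fingers":0.26},{"delta_pos":[0,0,0],"yaw":0,"fingers":0.26},{"delta_pos":[0,0,0],"yaw":0,"fingers":0.26},{"delta_pos":[0,0,0],"yaw":0,"fingers":0.26}])

```text
clock: 33.1
eef_pos: [0.4849, 0.0647, 0.3363]
tool_rot: [0.703, 0.711, -0.0, 0.0]
ft_force: [-0.7, 0.1, -0.7]
grip_width: 0.0222
grasp_force: 0.0
```

```bash
python3 -c "
from workcell import bot
print(bot.job_done())"
```

```text
the job is handed in; nothing more can be done
None
```

The job is handed in at 33 s with no verdict returned: all three spools found are in the tin (one on its edge), the scanner was held about 10 cm from the label for over 3 s and is back on its pad, and the empty bin is home.

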